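# Load a board under the bridge of a drilling jig and clamp it

## Robot

A 6-joint arm with a two-finger parallel gripper is mounted at the origin on the work surface. World frame = base frame: x ahead of the robot, y to its left, z up, the work surface at z = 0. Lengths are in m, angles in degrees, forces in N, time in s.
With the tool pointing down it reaches from about 0.4 to 0.825 m from the base axis. Payload 7 kg.
Tool frame: the origin (TCP) lies midway between the tips of the shut fingers; the grasp point (between the pads) lies 19 mm behind it; z points along the fingers, y is the line along which they close (so a half turn about z gives the same grasp; the last joint's range is limited). The gripper opens to 88 mm and grips with 3 to 60 N. Pads are 19 mm wide; open, the fingers measure 130 mm over their backs; the gripper's body (78 mm by 193 mm) begins 47 mm behind the grasp point.
Start: joints at [86.121, 20.546, 0.682, 0, -70.136, -16.507], TCP at [0.235, 0.633, 0.227] pointing down, gripper open.
Joint ranges: [-176.03, 176.03], [-82.01, 121.73], [-58.28, 71.71], [-173.87, 95.51], [-174.79, -0.11], [-173.66, 173.66]. Speed limits (degrees/s): [136.94, 136.94, 172.46, 180, 180, 180].

## Interface

Orientations are given as a 3x3 rotation matrix whose columns are the frame's x, y, z axes.
In Python, from rig import robot gives the robot as it stands. Calls block until the motion is done:
- robot.goto(position, orientation): joint-space move of the TCP to a pose.
- robot.servo_line(position, ori=None, speed=0.15): straight line of the TCP; ori=None keeps the orientation; speed is the mean speed in m/s.
- robot.movej(angles): joint-space move.
- robot.move_gripper(opening): opening from 0.0 (shut) to 1.0 (fully open); the grip force is fixed at half the most; returns when the fingers have stopped.
- robot.dwell(seconds).
- robot.ik(position, orientation): joint angles nearest the present ones, or None.
- robot.grab_frame(name): name is "scene" or "top"; returns (picture, depth): 400x640x3 uint8, red, green, blue; 400x640 float32, m along the optical axis (not along the pixel's ray), 0 where there is no reading.
- robot.camera_info(name): a dict with "vfov" (degrees; the focal length in pixels is half the picture's height over the tangent of half this angle, whatever the lens; pixels are square), "cx", "cy" (the principal point, pixels), "k1" (the pictures are not rectified: a ray, as slopes to the right and down, at radius r is drawn at 1 + k1 r^2 times it, then the intrinsics apply), "view" (4x4, takes a point from world to camera coordinates). Camera axes: x right, y down, z forward; pixel columns grow to the right and rows downward; lengths in m; the calibration is good to about 2 mm. A picture is of the moment at which its call begins. camera_info takes no time and is no camera call.
A pose or a line that the arm cannot do raises robot.Unreachable and nothing moves.
- robot.job_done(): hands the job in; it is judged then, once.
Readings, each from a call of its own:
- robot.read_t(): time.
- robot.read_qpos(): joint angles.
- robot.read_qvel(): joint speeds.
- robot.read_effort(): joint torques, N m.
- robot.read_position(): TCP position.
- robot.read_tcp_rot(): TCP orientation.
- robot.read_force(): force on the tool from outside, world axes, zero at the start.
- robot.read_ft_torque(): the same for the moment, N m.
- robot.read_grip_width(): opening from 0.0 (shut) to 1.0 (fully open).
- robot.read_finger_force(): force on a finger pad.
Only numpy, scipy, OpenCV 4.12 (cv2) and the standard library are available. Lean on these libraries where they do the work, as an engineer would, in place of code of your own. Each camera call takes 0.05 s, during which the arm holds its last target. There are 200 camera calls.

## Task

Get the longest of the three pine boards ready for drilling: lay it flat on the bed of the drilling jig and slide it lengthwise under the low bridge until its end is square against the stop behind the bridge. Then push the black knob on the bridge down until the clamp foot bears on the board and holds it. Leave the other two boards and everything else on the bench where they are.

Things in the scene. Friction and masses are not known exactly. Their poses are not given: they have to be found in the camera images.
- long_board: The work piece: a plain pine board 200 x 50 x 25 mm (the longest of three similar ones), lying flat on the bench. About 0.1 to 0.2 kg. Origin at its middle (12.5 mm above what it lies on); x along its length, y across its 50 mm width, z up. Both ends are alike: either may go in first.
- jig: Drilling jig, screwed to the bench. Origin on the bench under the middle of the bridge, z up; the board slides in along its +x over the bed's middle line (y = 0). Plywood bed 330 x 120 mm, x from -250 to +80 mm, top 12 mm above the bench. A board that is home has its middle at x = -50, y about 0, z = 24.5 mm, with 115 mm of its length standing out in front of the bridge.
- jig_mouth (a point): Front lower edge of the jig's aluminium bridge, on the middle line (jig x = -35 mm, 43 mm above the bench). The bridge spans x from -35 to +35 mm; underside 31 mm above the bed (6 mm of room over a 25 mm board), top 67 mm above the bench, 110 mm wide in y. Its two posts leave an opening 66 mm wide (y from -33 to +33 mm).
- jig_stop (a point): Middle of the upper front edge of the dark wooden end stop behind the bridge: face at jig x = +50 mm, 100 mm wide, rising 30 mm above the bed (42 mm above the bench).
- plunger (a joint): Downward travel of the clamp plunger in m, 0 (foot flush with the bridge's underside) to 0.020. It starts between 0 and 0.002. No spring: friction of about 5 N holds it where it is left. With a board under it the 26 mm wide rubber foot meets the board at 0.006. Pushed down with no board it blocks the opening, and can be pulled up by its knob.
- plunger_top (a point): Middle of the top face of the black knob (44 mm wide disc, 14 mm thick) of the clamp plunger, above the middle of the bridge (jig x = y = 0); 117 mm above the bench at joint 0, going down with the plunger.
- short_board: Bystander: pine board 120 x 50 x 25 mm lying flat near the long one; origin at its middle, x along its length.
- narrow_board: Bystander: pine batten 150 x 30 x 25 mm lying flat near the long one; origin at its middle, x along its length.
- mug: Bystander: white mug, 80 mm wide, 95 mm tall; origin under its middle.
- glue: Bystander: white glue bottle, 60 mm wide, 170 mm tall; origin under its middle.
- jar: Bystander: glass jar with steel cap, 72 mm wide, 85 mm tall; origin under its middle.
- hammer: Bystander: hammer lying on the bench, about 300 mm long, its length along its x.
- screwdriver: Bystander: screwdriver lying on the bench, about 200 mm long, its length along its x.
- tape: Bystander: yellow tape measure, 68 x 36 x 62 mm tall; origin under its middle.
There are look-alikes about, which are no part of the job. What is shaped like the long_board but grey or pink is not meant.

How it is judged:
By the outcome, as a careful person would: the job done as asked, in the order asked, and still so for the second after the job is handed in, with the robot touching nothing.
It also fails if it takes over 48 s, if anything falls off the work surface, if the arm or the gripper's body presses on something with over 40 N, if the wrist force passes 120 N, or if a joint passes its speed limit or range.

## Working session

There is one attempt and no reset: what is moved stays moved. The work goes in short steps, each a Python script; the robot and the scene stay as the last script left them, time stands still between calls to the robot, and variables do not carry over. Pictures are saved under pics/ and viewed, at most 10 in all, crops included, and the job is handed in when it is done.

```bash
mkdir -p pics; ls; python3 - <<'E'
from rig import robot
import cv2,numpy as np
for n in("scene","top"):
    p,d=robot.grab_frame(n); cv2.imwrite(f"pics/{n}0.png",p[:,:,::-1]); np.save(f"{n}0.npy",d); np.save(f"{n}0p.npy",p)
    c=robot.camera_info(n); print(n,c["vfov"],c["cx"],c["cy"],c["k1"],np.round(c["view"],4).tolist())
    print((d==0).mean())
E
```

```text
pics
scene 51.277247027851516 315.81949337409156 194.02820643241776 -0.08270346892237407 [[0.5272, 0.8497, -0.0026, -0.2311], [0.6709, -0.4181, -0.6125, -0.3127], [-0.5215, 0.3211, -0.7905, 1.8249], [0.0, 0.0, 0.0, 1.0]]
0.00390234375
top 48.00597776947168 320.09167359705486 193.1550775432248 -0.09288821655312429 [[0.0109, -0.9999, 0.0022, -0.0446], [-0.99, -0.0111, -0.1408, 0.52], [0.1409, -0.0007, -0.99, 1.3234], [0.0, 0.0, 0.0, 1.0]]
0.004015625
```

View pics/scene0.png

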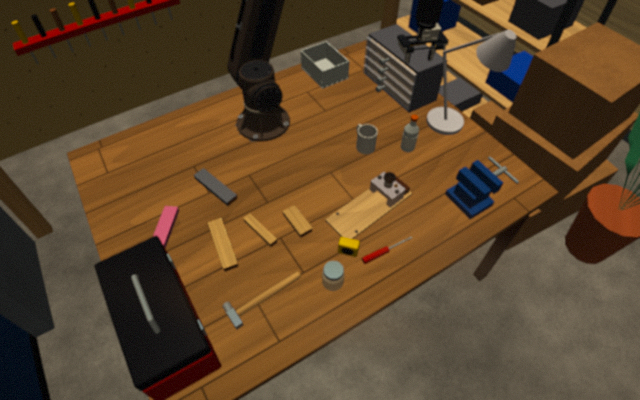

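View pics/top0.png

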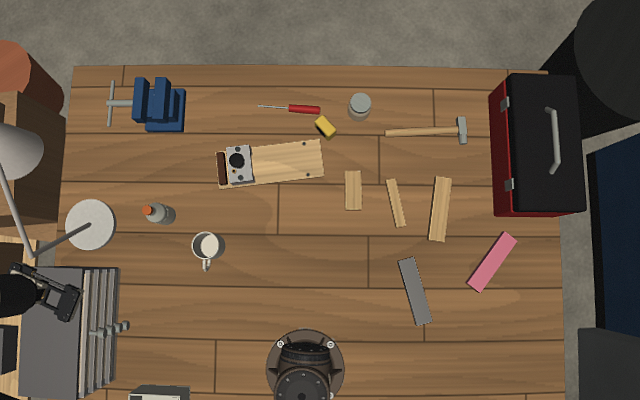

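Top view: the long board runs from about (442,178) to (436,240), with the batten at (396,203) and the short board at (353,190). The jig bed spans (217,150) to (325,180). Its bridge is at (237,163), the stop is on the left, and the mouth faces right. I'll enlarge these areas and measure.

```bash
cat > h.py <<'E'
from rig import robot
import numpy as np, cv2
def cam(n):
    c=robot.camera_info(n); f=200/np.tan(np.radians(c["vfov"]/2)); return f,c["cx"],c["cy"],c["k1"],np.array(c["view"])
def slopes(n,uv):
    f,cx,cy,k,V=cam(n); q=(np.atleast_2d(np.float64(uv))-[cx,cy])/f; s=q.copy()
    for _ in range(20): s=q/(1+k*(s**2).sum(1,keepdims=True))
    return s,V
def rays(n,uv):
    s,V=slopes(n,uv); R=V[:3,:3]; return -R.T@V[:3,3],np.c_[s,np.ones(len(s))]@R
def onplane(n,uv,z):
    o,d=rays(n,uv); return o+d*((z-o[2])/d[:,2])[:,None]
def tri(uvs,uvt):
    o1,d1=rays("scene",uvs);o2,d2=rays("top",uvt);r=[]
    for a,b in zip(d1,d2):
        t=np.linalg.lstsq(np.c_[a,-b],o2-o1,rcond=None)[0]; p,q=o1+a*t[0],o2+b*t[1]; r.append([*(p+q)/2,np.linalg.norm(p-q)])
    return np.array(r)
def cloud(n,d):
    v,u=np.mgrid[:400,:640]; o,r=rays(n,np.c_[u.ravel(),v.ravel()]); return (o+r*d.reshape(-1,1)).reshape(400,640,3)
def proj(n,P):
    f,cx,cy,k,V=cam(n); p=np.atleast_2d(P)@V[:3,:3].T+V[:3,3]; s=p[:,:2]/p[:,2:]; return s*(1+k*(s**2).sum(1,keepdims=True))*f+[cx,cy]
E
python3 - <<'E'
from h import *
for n,a,b in(("top",(415,165,65,85),(205,130,130,65)),("scene",(200,205,65,75),(320,160,100,85))):
    p=np.load(n+"0p.npy")[:,:,::-1]
    cs=[]
    for x,y,w,h in(a,b): cs.append(cv2.convertScaleAbs(cv2.resize(p[y:y+h,x:x+w],None,fx=4,fy=4,interpolation=cv2.INTER_CUBIC),alpha=1.4 if n=="scene" else 1))
    H=max(c.shape[0] for c in cs); cs=[cv2.copyMakeBorder(c,0,H-c.shape[0],0,4,0) for c in cs]
    im=np.hstack(cs); print(im.shape); cv2.imwrite(f"pics/{n}crop.png",im)
    C=cloud(n,np.load(n+"0.npy")); z=C[:,:,2]
    x,y,w,h=a; m=np.zeros(z.shape,np.uint8); m[y:y+h,x:x+w]=1
    m&=((z>.016)&(z<.035)).astype(np.uint8)
    k,l,st,_=cv2.connectedComponentsWithStats(m); i=1+st[1:,4].argmax(); m=l==i
    P=C[m]; print(n,"board",cv2.minAreaRect(np.float32(P[:,:2]*1000)),np.median(P[:,2]),m.sum())
    x,y,w,h=b; Q=C[y:y+h,x:x+w].reshape(-1,3)
    for lo,hi in((.006,.02),(.036,.048),(.06,.075),(.105,.13)):
        s=Q[(Q[:,2]>lo)&(Q[:,2]<hi)]; print(lo,len(s),np.median(s[:,2]),cv2.minAreaRect(np.float32(s[:,:2]*1000)),s.mean(0))
E
```

```text
(340, 788, 3)
top board ((480.15789794921875, -406.8291320800781), (52.46438980102539, 199.6921844482422), 81.71314239501953) 0.025420142466416995 1096
0.006 2898 0.011919283079378173 ((622.7622680664062, 121.67530822753906), (205.16404724121094, 406.6119384765625), 0.628873348236084) [0.61930775 0.07845276 0.01202656]
0.036 283 0.04198491001776561 ((628.2093505859375, 95.54779052734375), (115.31256866455078, 376.1951599121094), 12.879733085632324) [0.59936344 0.23679087 0.04199159]
0.06 693 0.06678385630094708 ((629.7496337890625, 77.02337646484375), (113.71002960205078, 337.51678466796875), 10.933368682861328) [0.60734013 0.18700373 0.06698659]
0.105 183 0.11498644027882987 ((603.77001953125, 205.27244567871094), (43.8995475769043, 41.35478973388672), 60.28117370605469) [0.60329399 0.20484716 0.11493194]
(340, 668, 3)
scene board ((482.98663330078125, -405.6139221191406), (49.97677993774414, 206.71585083007812), 81.70225524902344) 0.027716600754085663 755
0.006 2315 0.013016903878843245 ((596.2643432617188, 151.3496551513672), (392.3464050292969, 400.9420166015625), 57.83049011230469) [0.63162565 0.09021219 0.01240807]
0.036 122 0.043207876236906584 ((606.6142578125, 221.52520751953125), (109.81293487548828, 111.28915405273438), 7.208854675292969) [0.6240618  0.23644591 0.04298261]
0.06 526 0.06752901523902699 ((648.7498779296875, 80.44100952148438), (121.01072692871094, 357.54296875), 18.866376876831055) [0.64511201 0.13044727 0.06749738]
0.105 107 0.11561457630775629 ((607.5119018554688, 203.78485107421875), (42.14561080932617, 45.48258972167969), 62.11381912231445) [0.60951442 0.20198878 0.11518737]
```

View pics/topcrop.png

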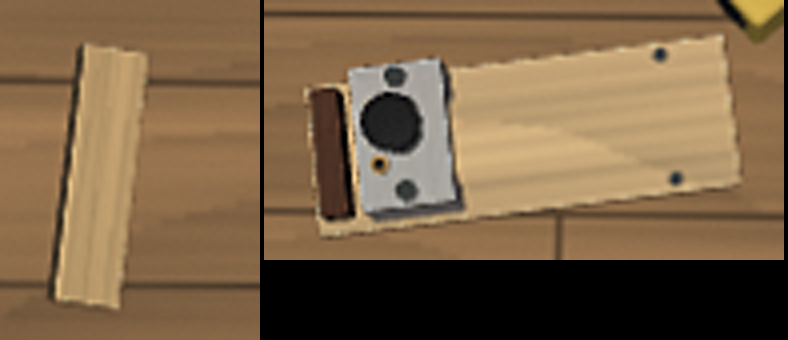

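View pics/scenecrop.png

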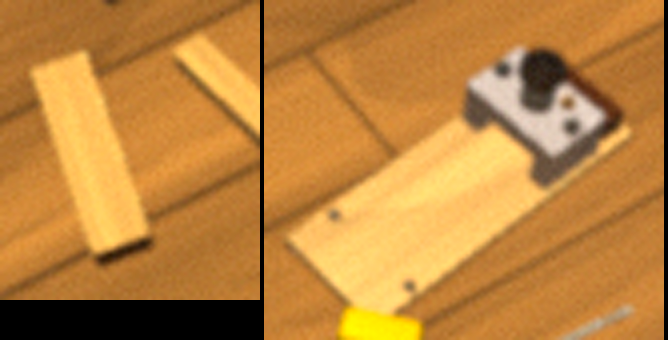

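Crop corners read: in the top crop the board's top face is (83,44), (147,53), (120,309), (55,299). The bridge top is (348,70), (441,58), (461,203), (368,214), and the bed front corners are (724,36) and (741,185). The scene crop shows the same corners from the side. Next I'll triangulate them and fit poses.

```bash
python3 - <<'E'
from h import *
from scipy.optimize import least_squares
U=lambda p,o:(np.float64(p)+.5)/4-.5+o
bt=U([(55,299),(120,309),(83,44),(147,53)],(415,165)); bs=U([(86,52),(32,72),(150,238),(98,258)],(200,205))
jt=U([(461,203),(441,58),(348,70),(368,214),(741,185),(391,122)],(205-66,130)); js=U([(468,95),(551,158),(607,118),(518,47),(288,237),(545,68)],(320-66,160))
print("board\n",tri(bs,bt).round(4)); print("jig\n",tri(js,jt).round(4))
def fit(M,t,s,x0):
    def w(x): c,n=np.cos(x[3]),np.sin(x[3]); return M@np.array([[c,n,0],[-n,c,0],[0,0,1]])+x[:3]
    def r(x): W=w(x); return np.r_[proj("top",W)-t,proj("scene",W)-s].ravel()
    q=least_squares(r,x0,loss="soft_l1"); print(q.x[:3].round(4),np.degrees(q.x[3]).round(2),"rms",np.sqrt((q.fun**2).mean()).round(2)); print(q.fun.reshape(-1,2).round(1).tolist())
# board: model x along length; yaw of axis small-x -> large-x
L,W=.1,.025
fit(np.array([(-L,W,.0125),(-L,-W,.0125),(L,W,.0125),(L,-W,.0125)]),bt,bs,[.48,-.406,.0125,-.14])
fit(np.array([(-.035,.055,.067),(-.035,-.055,.067),(.035,-.055,.067),(.035,.055,.067),(-.25,.06,.012),(0,0,.116)]),jt,js,[.605,.2,0,1.7])
E
```

```text
board
 [[ 3.849e-01 -3.678e-01  2.400e-02  2.600e-03]
 [ 3.777e-01 -4.179e-01  2.220e-02  3.000e-03]
 [ 5.822e-01 -3.972e-01  1.730e-02  5.000e-04]
 [ 5.764e-01 -4.445e-01  1.950e-02  4.600e-03]]
jig
 [[ 5.565e-01  1.635e-01  5.130e-02  5.400e-03]
 [ 6.637e-01  1.779e-01  6.520e-02  2.000e-04]
 [ 6.544e-01  2.491e-01  6.500e-02  1.900e-03]
 [ 5.444e-01  2.298e-01  6.720e-02  3.900e-03]
 [ 5.795e-01 -4.830e-02  1.080e-02  4.000e-03]
 [ 6.049e-01  2.067e-01  1.119e-01  4.000e-03]]
[ 0.4801 -0.4071  0.0082] -7.9 rms 0.44
[[-0.4, 0.0], [-0.5, -0.1], [0.0, -0.3], [-0.2, -0.1], [-0.5, 0.5], [-0.4, 0.2], [0.3, -0.6], [-1.2, -0.2]]
[ 0.6042  0.2056 -0.0034] 98.1 rms 0.73
[[-1.3, -0.6], [-0.2, 0.2], [0.2, 0.2], [-1.3, -0.3], [0.1, -0.3], [-0.3, -0.2], [-0.7, -2.3], [0.1, 0.2], [-0.7, 0.3], [0.0, 0.5], [-1.0, 0.8], [-0.9, -0.0]]
```

```bash
cat >> h.py <<'E'
def Rz(deg):
    a=np.radians(deg); x=np.array([np.cos(a),np.sin(a),0]); z=np.array([0,0,-1.]); return np.c_[x,np.cross(z,x),z]
JO,JY=np.array([.6042,.2052]),98.1
def J(x,y,z):
    a=np.radians(JY); c,s=np.cos(a),np.sin(a); return np.array([JO[0]+c*x-s*y,JO[1]+s*x+c*y,z])
BO,BY=np.array([.4803,-.4068]),-8.0
def B(x,z):
    a=np.radians(BY); return np.array([BO[0]+np.cos(a)*x,BO[1]+np.sin(a)*x,z])
E
python3 - <<'E'
from h import *
print(robot.read_t(),robot.read_tcp_rot().round(2).tolist())
for f in(0,180):
    for p,y in((B(-.045,.15),BY),(B(-.045,.005),BY),(J(-.195,0,.15),JY),(J(-.095,0,.017),JY),(J(-.17,0,.02),JY),(J(0,0,.13),JY)):
        q=robot.ik(p,Rz(y+f)); print(f,p.round(3),None if q is None else np.round(q,0))
E
```

```text
0.1 [[0.94, -0.35, -0.0], [-0.35, -0.94, -0.0], [0.0, 0.0, -1.0]]
0 [ 0.436 -0.401  0.15 ] [-24.  16. -16.   0. -58. 106.]
0 [ 0.436 -0.401  0.005] [-24.  26. -24.   0. -40. 106.]
0 [0.632 0.012 0.15 ] [ 19.  20. -11.   0. -59. 169.]
0 [0.618 0.111 0.017] [ 28.  28. -19.   0. -43. 160.]
0 [0.628 0.037 0.02 ] [ 21.  28. -19.   0. -44. 167.]
0 [0.604 0.205 0.13 ] [ 36.  21. -11.   0. -57. 152.]
180 [ 0.436 -0.401  0.15 ] [-24.  16. -16.   0. -58. -74.]
180 [ 0.436 -0.401  0.005] [-24.  26. -24.   0. -40. -74.]
180 [0.632 0.012 0.15 ] [ 19.  20. -11.   0. -59. -11.]
180 [0.618 0.111 0.017] [ 28.  28. -19.   0. -43. -20.]
180 [0.628 0.037 0.02 ] [ 21.  28. -19.   0. -44. -13.]
180 [0.604 0.205 0.13 ] [ 36.  21. -11.   0. -57. -28.]
```

```bash
python3 - <<'E'
from h import *
robot.goto(B(-.045,.22),Rz(BY+180)); robot.move_gripper(.85)
robot.servo_line(B(-.045,.03),speed=.15); robot.servo_line(B(-.045,.005),speed=.05); print(robot.read_force(),robot.read_t())
robot.move_gripper(0); print(robot.read_grip_width()*88,robot.read_finger_force())
robot.servo_line(B(-.045,.13),speed=.12); print(robot.read_grip_width()*88,robot.read_force(),robot.read_t())
robot.goto(J(-.205,0,.13),Rz(JY+180)); print(robot.read_t())
for n in("scene","top"):
    p,d=robot.grab_frame(n); np.save(n+"1p.npy",p); np.save(n+"1.npy",d)
a=np.load("top1p.npy")[110:260,190:490,::-1]; b=np.load("scene1p.npy")[120:280,290:430,::-1]
im=np.vstack([cv2.resize(a,(600,300)),cv2.resize(b,(329,300))[:, :] if 0 else cv2.copyMakeBorder(cv2.resize(b,(262,300)),0,0,0,338,0)]); cv2.imwrite("pics/carry.png",im)
E
```

```text
[ 0.54518813 -1.13485152  0.65725347] 6.3333
50.02051978050007 29.99972105026245
49.96450042976075 [ 0.68976882  0.15479991 -1.16298804] 8.0583
9.7
```

View pics/carry.png

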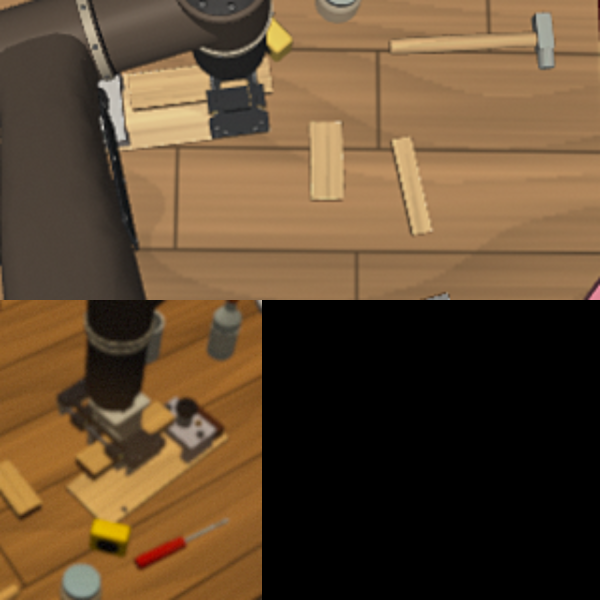

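The board is held level above the bed and lined up with the jig; the bystanders have not moved. Next I'll lay it down, settle it, regrip it and slide it in.

```bash
python3 - <<'E'
from h import *
robot.servo_line(J(-.205,0,.03),speed=.12); robot.servo_line(J(-.205,0,.018),speed=.03)
print(robot.read_force(),robot.read_t())
z=.018
while robot.read_force()[2]<2 and z>.0155: z-=.0005; robot.servo_line(J(-.205,0,z),speed=.02)
print(z,robot.read_force())
robot.move_gripper(.72); robot.dwell(.1); robot.move_gripper(0); print(robot.read_force(),robot.read_grip_width()*88)
for x in(-.17,-.14,-.11):
    robot.servo_line(J(x,0,z),speed=.06); f=robot.read_force(); print(x,f.round(1),robot.read_t())
    if np.linalg.norm(f)>20: break
for n in("scene","top"):
    p,d=robot.grab_frame(n); np.save(n+"2p.npy",p); np.save(n+"2.npy",d)
a=np.load("top2p.npy")[120:220,190:350,::-1]; b=np.load("scene2p.npy")[150:270,310:430,::-1]
cv2.imwrite("pics/slid.png",np.hstack([cv2.resize(a,None,fx=3,fy=3),cv2.resize(b,(300,300))]))
E
```

```text
[-0.3985563  -0.25948228 -1.33272021] 11.3333
0.016499999999999997 [-1.61797783  0.23859871  5.61478064]
[-0.01010403  0.01249246 -0.12020877] 50.17055794825329
-0.17 [0.1 0.1 0.3] 13.8083
-0.14 [-0.6  0.7 -0.3] 14.4583
-0.11 [-0.7  0.4 -0.1] 15.1083
```

View pics/slid.png

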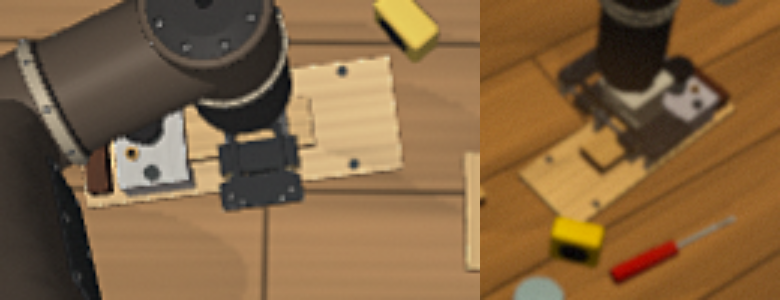

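The board is under the bridge, about 15 mm short of the stop, and straight. I'll release it, push it home from behind with shut fingers, and check.

```bash
python3 - <<'E'
from h import *
ax=J(1,0,0)-J(0,0,0)
robot.move_gripper(.72); robot.servo_line(J(-.11,0,.065),speed=.12)
robot.servo_line(J(-.198,0,.065),speed=.15); robot.move_gripper(0); robot.servo_line(J(-.198,0,.024),speed=.12)
f0=robot.read_force(); x=-.178; robot.servo_line(J(x,0,.024),speed=.05)
while x<-.145:
    x+=.001; robot.servo_line(J(x,0,.024),speed=.03); f=-(robot.read_force()-f0)@ax
    if f>10: break
print(x,f,robot.read_t(),robot.read_ft_torque().round(2))
robot.dwell(.15); print(-(robot.read_force()-f0)@ax)
robot.servo_line(J(x-.02,0,.024),speed=.08); robot.servo_line(J(x-.02,0,.15),speed=.2)
robot.goto(J(-.02,0,.19),Rz(JY+180)) if 0 else robot.goto(np.array([.40,-.12,.25]),Rz(JY+180)); print(robot.read_t())
p,d=robot.grab_frame("top"); C=cloud("top",d); np.save("top3.npy",d)
b=robot.grab_frame("scene")[0][150:270,310:430,::-1]
cv2.imwrite("pics/home.png",np.hstack([cv2.resize(p[120:200,200:340,::-1],None,fx=4,fy=4,interpolation=cv2.INTER_CUBIC),cv2.resize(b,(230,320),interpolation=cv2.INTER_CUBIC)]))
a=np.radians(JY); Q=C.reshape(-1,3); r=Q[:,:2]-JO; jx=r@[np.cos(a),np.sin(a)]; jy=r@[-np.sin(a),np.cos(a)]
m=(Q[:,2]>.03)&(Q[:,2]<.043)&(jx<-.04)&(jx>-.25)&(abs(jy)<.06); P=np.float32(np.c_[jx,jy][m]*1000); print(m.sum(),cv2.minAreaRect(P),P.min(0),P.max(0),np.median(Q[m,2]))
m=(Q[:,2]>.105)&(Q[:,2]<.125)&(abs(jx)<.04)&(abs(jy)<.04); print("knob",np.c_[jx,jy][m].mean(0),np.median(Q[m,2]))
E
```

```text
-0.15899999999999997 13.13030155547235 23.9167 [-4.63 -0.77 -0.03]
13.059542871476264
26.3667
578 ((-95.68782806396484, 4.68907356262207), (51.81650161743164, 110.36708068847656), 89.20718383789062) [-150.92566   -21.846842] [-40.418102  31.24798 ] 0.03681725630831767
knob [-0.00025335  0.00100196] 0.11473698224149664
```

View pics/home.png

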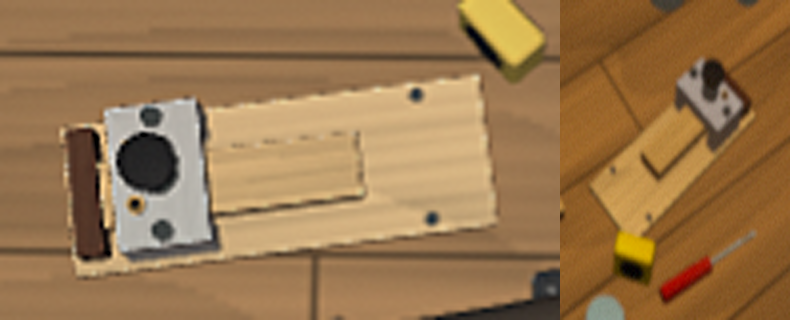

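The board is home: its rear end is at jig x ≈ -150 mm, parallel to the bed's edges and within about 1 mm of the middle line. The knob top is at about 0.115 m. Now I'll press it.

```bash
python3 - <<'E'
from h import *
robot.goto(J(0,0,.2),Rz(JY+180)); robot.servo_line(J(0,0,.125),speed=.12)
f0=robot.read_force()[2]; z=.119; robot.servo_line(J(0,0,z),speed=.05); L=[]
while z>.1045:
    z-=.0008; robot.servo_line(J(0,0,z),speed=.03); f=robot.read_force()[2]-f0; L.append((round(z,4),round(f,1)))
    if f>28: break
print(L,robot.read_position()); robot.dwell(.3); print(robot.read_force(),robot.read_t())
robot.servo_line(J(0,0,.2),speed=.15); robot.goto(np.array([.40,-.12,.25]),Rz(JY+180)); print(robot.read_t())
p,d=robot.grab_frame("top"); C=cloud("top",d)
a=np.radians(JY); Q=C.reshape(-1,3); r=Q[:,:2]-JO; jx=r@[np.cos(a),np.sin(a)]; jy=r@[-np.sin(a),np.cos(a)]
m=(Q[:,2]>.095)&(Q[:,2]<.125)&(abs(jx)<.04)&(abs(jy)<.04); print("knob",np.median(Q[m,2]))
m=(Q[:,2]>.033)&(Q[:,2]<.04)&(jx<-.06)&(jx>-.25)&(abs(jy)<.035); print("rear",np.percentile(jx[m],1))
cv2.imwrite("pics/end.png",cv2.resize(p[100:260,190:490,::-1],None,fx=2.6,fy=2.6,interpolation=cv2.INTER_CUBIC))
E
```

```text
[(0.1182, np.float64(-1.1)), (0.1174, np.float64(-0.6)), (0.1166, np.float64(-0.5)), (0.1158, np.float64(-1.4)), (0.115, np.float64(1.5)), (0.1142, np.float64(2.3)), (0.1134, np.float64(2.3)), (0.1126, np.float64(2.1)), (0.1118, np.float64(1.2)), (0.111, np.float64(4.8)), (0.1102, np.float64(9.2)), (0.1094, np.float64(14.3)), (0.1086, np.float64(18.5)), (0.1078, np.float64(23.8)), (0.107, np.float64(29.2))] [0.60440865 0.20523184 0.11111801]
[-12.80353419  -2.18135412  30.06701591] 33.0
35.2083
knob 0.11055314207719702
rear -0.15009939577687548
```

View pics/end.png

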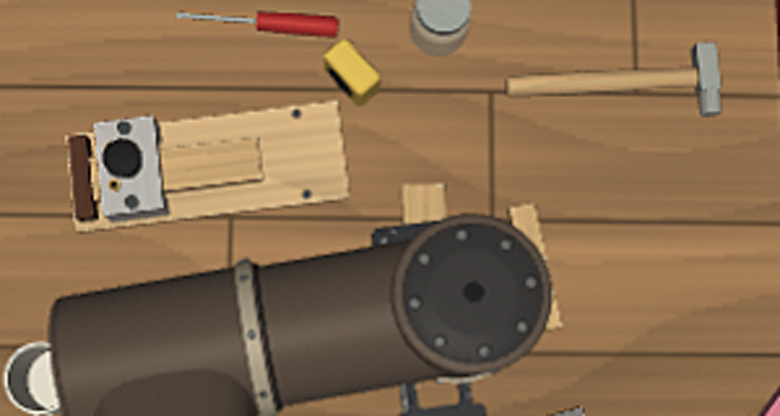

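The knob is down at 0.1106 m (joint ≈ 0.006) with a firm 30 N contact. The board's rear is still at -150 mm, nothing else has moved, and the arm is clear.

```bash
python3 -c "
from rig import robot
print(robot.job_done())"
```

```text
the job is handed in; nothing more can be done
None
```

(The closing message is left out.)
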